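# Present the cold plate over the end of the ledge

## Robot

A 6-joint arm with a two-finger parallel gripper is mounted at the origin on a cart in front of the work surface, level with it; the furniture and walls round the work are solid. World frame = base frame: x ahead of the robot, y to its left, z up, the work surface at z = 0. Lengths are in m, angles in degrees, forces in N, time in s.
With the tool pointing down it reaches from about 0.325 to 0.775 m from the base axis. Payload 5.5 kg.
Tool frame: the origin (TCP) lies at the centre of the arm's flange, where the gripper is bolted on; the fingertips stand 182 mm ahead of it and the grasp point (between the pads) lies 163 mm ahead of it; z points along the fingers, y is the direction in which the jaws open and shut (so a half turn about z gives the same grasp; the last joint's range is limited). The gripper opens to 88 mm and grips with 3 to 60 N. Pads are 20 mm wide; open, the fingers measure 115 mm over their backs; the gripper's body (75 mm by 178 mm) begins 61 mm behind the grasp point.
Start: joints at [73.069, 5.22, 70.514, -0, 104.267, -3.249], TCP at [0.142, 0.583, 0.405] pointing down, gripper open.
Joint ranges: [-164.24, 164.24], [-49.07, 125.15], [9.68, 141.18], [-86.29, 266.29], [3.28, 154.24], [-151.56, 151.56]. Speed limits (degrees/s): [147.25, 147.25, 172.46, 180, 180, 180].

## Interface

Orientations are given as [roll, pitch, yaw] about the fixed x, y, z axes, in that order (R = Rz(yaw) Ry(pitch) Rx(roll)).
In Python, from station import r gives the robot as it stands. The module is installed in compiled form; this text tells all that it offers. Calls block until the motion is done:
- r.reach(position, orientation): joint-space move of the TCP to a pose.
- r.servo_line(position, rotation=None, speed=0.15): straight line of the TCP; rotation=None keeps the orientation; speed is the mean speed in m/s.
- r.move_joints(angles): joint-space move.
- r.let_go() and r.grab(squeeze=None): open the fingers fully, or close them until they stop; squeeze is the grip in N (None keeps the last).
- r.wait(seconds).
- r.inverse_kinematics(position, orientation): joint angles nearest the present ones, or None.
- r.sense(): the state.
- r.snapshot(name): name is "scene" or "top" or "wrist"; returns a dict with "frame" (400x640x3 uint8, red, green, blue), "fx", "fy", "cx", "cy" (pixels), "R" (3x3) and "t" (3): a world point X has camera coordinates R X + t. Camera axes: x right, y down, z forward; pixel columns grow to the right and rows downward; lengths in m; the calibration is good to about 2 mm. A picture is of the moment at which its call begins. There is no depth.
A pose or a line that the arm cannot do raises r.IKError and nothing moves.
- r.hand_in(): hands the job in, once; it reports no verdict.
The state is a dict: "clock": time; "joints": joint angles; "joint_vel": joint speeds; "joint_torque": joint torques, N m; "tcp_pos": TCP position; "orientation": TCP orientation; "contact_force": force on the tool from outside, world axes, zero at the start; "torque": the same for the moment, N m; "opening": finger opening in m.
Only numpy, scipy, OpenCV 4.12 (cv2) and the standard library are available. Lean on these libraries where they do the work, as an engineer would, in place of code of your own. Each camera call takes 0.05 s, during which the arm holds its last target. There are 200 camera calls.

## Task

With the fingertips, push the thin metal plate along the white ledge, never lifting it, until it lies squarely against the ledge's back rail and sticks out over the end nearest the pipette tip box by about a third of its length, ready to be taken by its edge. Leave it lying flat and still, and do not disturb the things standing around.

Things in the scene. Friction and masses are not known exactly. Their poses are not given: they have to be found in the camera images.
- ledge: White low bench step fixed to the worktop, 150 mm deep (x) by 300 mm long (y), flat top 40 mm up, ends (y = +-150 mm) and front open. A grey rail, 10 mm thick and 14 mm higher than the top, runs along the back, inner face at x = +65 mm. Origin: centre of the underside, on the worktop; x points to the rail (away from the robot, yaw up to 0.2 rad), y along the ledge to the robot's left.
- plate_center (a point): Centre (half-way up) of the loose dark grey anodised metal plate lying on the ledge, 80 mm wide (x), 120 mm long (y, roughly along the ledge), 6 mm thick. Against the rail this point is at x = +25 mm of the ledge, 43 mm above the worktop; with a third of its length out it is 130 mm from the ledge's middle along y.
- tip_box: Loose lidded pipette tip box, rectangular, 90 x 125 x 64 mm high, standing on the worktop beyond one end of the ledge (either end), about 300 mm from the ledge's middle: it marks the end over which the plate must stick out. Origin: centre of its underside.
- beaker: Loose clear beaker, 75 mm across, 93 mm high, standing beyond the other end of the ledge. Origin: centre of its underside. Leave alone.
- bottle: Loose small brown bottle, 44 mm across, 88 mm high, behind the ledge. Origin: centre of its underside. Leave alone.
- timer: Loose flat timer, 68 x 62 x 19 mm high, behind the ledge. Origin: centre of its underside. Leave alone.
- dish: Loose petri dish, 56 mm across, 15 mm high, on the worktop just in front of the ledge. Origin: centre of its underside. Leave alone.
- plate: The same plate (about 0.2 kg, four small bright dots near its corners), origin at the centre of its underside. It starts near the middle of the ledge, up to 0.15 rad askew, 12 to 22 mm off the rail, and slides with ordinary dry friction.
There are look-alikes about, which are no part of the job. Of the things shaped like the plate, the dark steel one is meant.

How it is judged:
By the outcome, as a careful person would: the job done as asked, in the order asked, and still so for the second after the job is handed in, with the robot touching nothing.
It also fails if it takes over 42 s, if anything falls off the work surface, if the arm or the gripper's body presses on something with over 40 N, if the wrist force passes 120 N, or if a joint passes its speed limit or range.

## Working session

There is one attempt and no reset: what is moved stays moved. The work goes in short steps, each a Python script; the robot and the scene stay as the last script left them, time stands still between calls to the robot, and variables do not carry over. Pictures are saved under pics/ and viewed, about 8 in all and at most 12, crops included, and the job is handed in when it is done.

```bash
mkdir -p pics; cat > h.py <<'E'
import numpy as np,cv2
from station import r
def snap(n,f=None):
    s=r.snapshot(n)
    if f: cv2.imwrite(f'pics/{f}.png',cv2.cvtColor(s['frame'],cv2.COLOR_RGB2BGR))
    return s
def ray(s,px,z):
    px=np.atleast_2d(px).astype(float);R=np.array(s['R']);t=np.array(s['t'])
    d=np.c_[(px[:,0]-s['cx'])/s['fx'],(px[:,1]-s['cy'])/s['fy'],np.ones(len(px))]@R
    c=-R.T@t
    return c+d*((z-c[2])/d[:,2])[:,None]
def proj(s,X):
    c=np.atleast_2d(X)@np.array(s['R']).T+np.array(s['t'])
    return np.c_[s['fx']*c[:,0]/c[:,2]+s['cx'],s['fy']*c[:,1]/c[:,2]+s['cy']]
E
python3 - <<'E'
from h import *
import pickle
a=snap('top','top0');b=snap('scene','scene0')
pickle.dump((a,b),open('s0.pkl','wb'))
for s in(a,b): print(-np.array(s['R']).T@np.array(s['t']),s['fx'])
print(r.sense())
E
```

```text
[0.40287729 0.13927604 1.23619693] 480.3150027046207
[ 0.03660469 -0.84868876  0.57300491] 506.5742126988841
{'clock': 0.1, 'joints': array([ 7.30703748e+01,  5.25735255e+00,  7.05748907e+01, -1.07496042e-03,
        1.04267454e+02, -3.24731073e+00]), 'joint_vel': array([-0.00841517,  0.00435944, -0.133786  ,  0.0411662 , -0.04696406,
       -0.02218035]), 'joint_torque': array([ 2.16330067e-03, -4.47856343e+01, -4.07572639e+01,  7.00274203e-02,
        2.84150062e-02, -1.07583774e-04]), 'tcp_pos': array([0.14192647, 0.58301717, 0.40363563]), 'orientation': array([-1.79900404e+02, -4.60683213e-03,  1.66317418e+02]), 'contact_force': array([ 0.10377429,  0.315511  , -0.40049523]), 'torque': array([-2.05927145e-02, -5.97101323e-05, -1.40437881e-02]), 'opening': 0.08798520284592191}
```

View pics/top0.png

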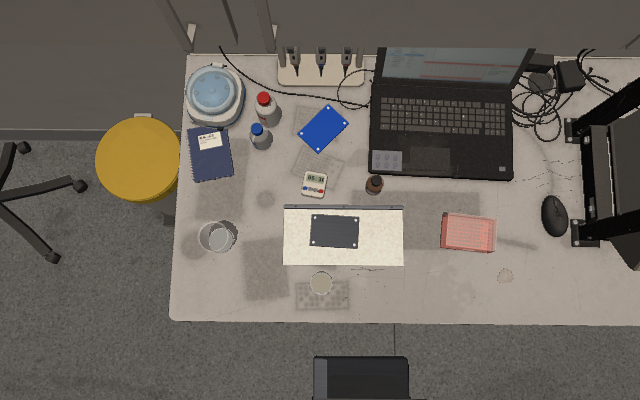

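View pics/scene0.png

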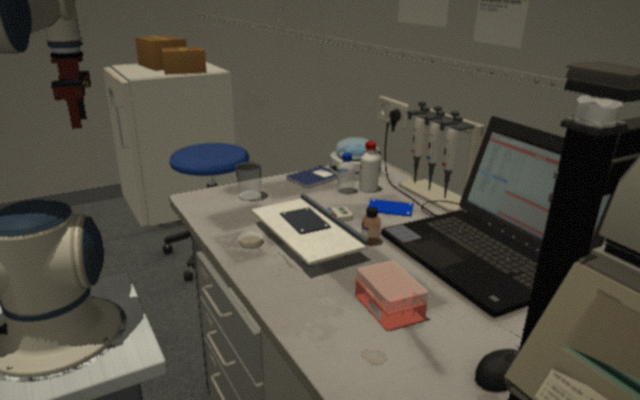

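The top view shows the ledge at about (343,236), the dark plate on it at (334,231) and the tip box at (468,232), which is the robot's −y side. The beaker is at (215,237), the dish at (321,283), the timer at (314,184) and the bottle at (374,184). The blue plate behind the ledge is the look-alike.

```bash
cat >> h.py <<'E'
def big(m):
    c,_=cv2.findContours(m.astype(np.uint8),cv2.RETR_EXTERNAL,cv2.CHAIN_APPROX_NONE)
    return max(c,key=cv2.contourArea)[:,0,:]
def rect(P):
    (c,wh,a)=cv2.minAreaRect((P[:,:2]*1000).astype(np.float32)); b=cv2.boxPoints((c,wh,a))
    e=b[1]-b[0];f=b[2]-b[1]; e=e if np.linalg.norm(e)>np.linalg.norm(f) else f
    yaw=(np.degrees(np.arctan2(e[1],e[0]))-90+90)%180-90   # yaw of short-axis(x) wrt world x, long axis = y
    return np.array(c)/1000,np.sort(wh),yaw
E
python3 - <<'E'
from h import *
import pickle
s,_=pickle.load(open('s0.pkl','rb'))
f=s['frame'].astype(int);roi=np.zeros(f.shape[:2],bool);roi[200:272,275:412]=1
w=(f.min(2)>205)&roi
k=np.ones((3,3),np.uint8)
print('pix',f[255,340],f[230,330],f[208,340],f[255,265],f[232,468])
W=cv2.morphologyEx(w.astype(np.uint8),cv2.MORPH_OPEN,k)
print('ledge',rect(ray(s,big(W),.04)))
R2=np.zeros_like(roi);R2[212:252,300:370]=1
p=(f.max(2)<110)&R2
print('plate',rect(ray(s,big(cv2.morphologyEx(p.astype(np.uint8),cv2.MORPH_CLOSE,k)),.046)))
for n,q,z in[('dish',(321,283),.015),('bottle',(375,181),.088),('box',(468,232),.064),('beaker',(210,237),.05),('timer',(314,184),.019)]: print(n,ray(s,q,z)[0][:2])
E
```

```text
pix [226 218 199] [81 81 83] [75 75 77] [140 131 122] [200 147 134]Traceback (most recent call last):
  File "<stdin>", line 9, in <module>
  File "h.py", line 17, in big
    return max(c,key=cv2.contourArea)[:,0,:]
           ~~~^^^^^^^^^^^^^^^^^^^^^^^
ValueError: max() iterable argument is empty
```

```bash
python3 - <<'E'
from h import *
import pickle
s,_=pickle.load(open('s0.pkl','rb'))
f=s['frame'].astype(int);roi=np.zeros(f.shape[:2],bool);roi[200:272,275:412]=1
k=np.ones((3,3),np.uint8)
W=cv2.morphologyEx(((f.min(2)>172)&roi).astype(np.uint8),cv2.MORPH_OPEN,k)
print('ledge',rect(ray(s,big(W),.04)))
R2=np.zeros_like(roi);R2[212:252,300:370]=1
p=(f.max(2)<120)&R2
print('plate',rect(ray(s,big(cv2.morphologyEx(p.astype(np.uint8),cv2.MORPH_CLOSE,k)),.046)))
for n,q,z in[('dish',(321,283),.015),('bottle',(375,181),.088),('box',(468,232),.064),('beaker',(210,237),.05),('timer',(314,184),.019)]: print(n,ray(s,q,z)[0][:2])
E
```

```text
ledge (array([0.54337048, 0.09345319]), array([138.62588501, 297.57611084]), np.float32(-0.03490448))
plate (array([0.5572951 , 0.11537237]), array([ 80.76520538, 119.52646637]), np.float32(-3.3030853))
dish [0.42936312 0.146795  ]
bottle [0.67571603 0.01650793]
box [ 0.55515992 -0.21262273]
beaker [0.53818411 0.42306569]
timer [0.68258256 0.1677197 ]
```

```bash
python3 - <<'E'
from h import *
import pickle
r.reach([.45,.10,.42],[180,0,180])
print(r.sense()['tcp_pos'],r.sense()['clock'],r.sense()['joints'])
s=snap('wrist','w1');pickle.dump(s,open('w1.pkl','wb'))
R=np.array(s['R']);print(-R.T@s['t'],s['fx'],R[2])
E
```

```text
[0.44996843 0.10055762 0.41998966] 2.1583 [ 8.36333275e+00 -1.59603743e+01  8.88306788e+01  1.44702912e-02
  1.07130237e+02 -8.16829562e+01]
[0.36595358 0.10065657 0.39979962] 330.70827935207114 [ 0.3073599   0.00241744 -0.95159027]
```

View pics/w1.png

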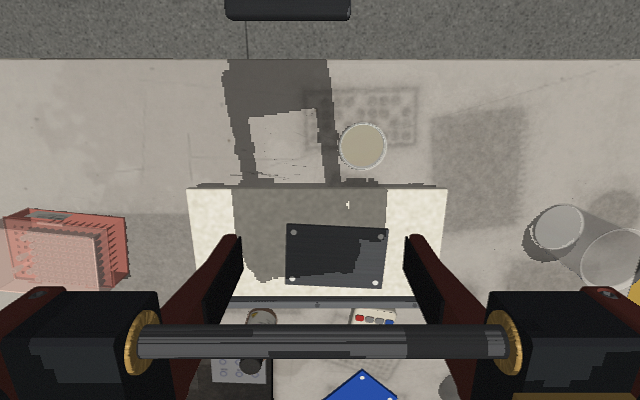

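The wrist view shows the ledge's front edge running from (187,188) to (447,188), with the rail edge near row 297. The plate's dots are at (294,232), (381,237), (292,280) and (379,283).

```bash
python3 - <<'E'
from h import *
import pickle
s=pickle.load(open('w1.pkl','rb'));g=cv2.cvtColor(s['frame'],cv2.COLOR_RGB2GRAY).astype(float)
# front edge & rail by vertical gradient along columns
for c in (195,205,215,225,260,395,410,430,440):
    col=g[:,c-1:c+2].mean(1);d=np.diff(col)
    a=180+np.argmax(np.abs(d[180:197]));b=285+np.argmin(d[285:303])
    print(c,'front',a,ray(s,(c,a+1),.04)[0][:2].round(4),'rail',b,ray(s,(c,b+1),.04)[0][:2].round(4))
for row in(200,215,225,290):
    d=np.diff(g[row]);l=170+np.argmax(d[170:205]);q=435+np.argmin(d[435:475])
    print(row,ray(s,[(l+1,row),(q+1,row)],.04)[:,:2].round(4).tolist())
p=ray(s,[(294,232),(381,237),(292,280),(379,283)],.046);print(p.round(4),p.mean(0))
E
```

```text
195 front 188 [ 0.4744 -0.0434] rail 295 [ 0.6159 -0.06  ]
205 front 182 [ 0.4673 -0.0313] rail 297 [ 0.6188 -0.0477]
215 front 188 [ 0.4744 -0.0207] rail 296 [ 0.6174 -0.0349]
225 front 188 [ 0.4744 -0.0094] rail 295 [ 0.6159 -0.0221]
260 front 188 [0.4744 0.0304] rail 295 [0.6159 0.0222]
395 front 183 [0.4684 0.1833] rail 295 [0.6161 0.1934]
410 front 188 [0.4743 0.2008] rail 295 [0.6161 0.2124]
430 front 188 [0.4743 0.2236] rail 302 [0.6265 0.2389]
440 front 188 [0.4743 0.2349] rail 288 [0.6058 0.2494]
200 [[0.4876, -0.0541], [0.4875, 0.2444]]
215 [[0.506, -0.0541], [0.506, 0.2442]]
225 [[0.5186, -0.0545], [0.5186, 0.2445]]
290 [[0.6071, -0.0829], [0.6073, 0.2546]]
[[0.5249 0.0681 0.046 ]
 [0.5313 0.1699 0.046 ]
 [0.589  0.064  0.046 ]
 [0.5932 0.1709 0.046 ]] [0.5595937  0.11824286 0.046     ]
```

```bash
cat >> h.py <<'E'
def push(axis,goal,step,thr,speed=.04):
    """creep along axis (0=x,1=y) to goal in steps, stop when force rise > thr"""
    f0=r.sense()['contact_force'].copy();tgt=r.sense()['tcp_pos'].copy();sg=np.sign(goal-tgt[axis])
    z,log=TZ,[]
    while sg*(goal-tgt[axis])>1e-5:
        tgt[axis]+=sg*min(step,abs(goal-tgt[axis])); tgt[2]=z
        r.servo_line(tgt,speed=speed);q=r.sense()
        df=q['contact_force']-f0;log.append((tgt[axis].round(4),df.round(1).tolist()))
        if abs(df[axis])>thr: break
    return log
TZ=.225
E
python3 - <<'E'
from h import *
r.reach([.488,.117,.27],[180,0,180])
r.servo_line([.488,.117,.225],speed=.05)
q=r.sense();print(q['tcp_pos'],q['contact_force'],q['clock'])
for l in push(0,.5275,.003,6): print(l)
q=r.sense();print(q['tcp_pos'],q['clock'])
snap('wrist','w2');s=snap('top');cv2.imwrite('pics/t2.png',cv2.resize(s['frame'][180:300,260:500,::-1],None,fx=3,fy=3))
E
```

```text
[0.48813297 0.11702839 0.2253922 ] [-0.19234792  0.34225431  1.01217463] 3.925
(np.float64(0.4911), [0.1, -0.4, -1.4])
(np.float64(0.4941), [-0.5, -0.1, -2.0])
(np.float64(0.4971), [-0.8, -1.3, -0.5])
(np.float64(0.5001), [-0.1, -0.6, -0.8])
(np.float64(0.5031), [0.3, -0.4, -0.7])
(np.float64(0.5061), [-0.1, 0.2, -1.8])
(np.float64(0.5091), [0.5, -1.2, -1.1])
(np.float64(0.5121), [1.1, -0.3, -1.1])
(np.float64(0.5151), [-0.5, -0.8, -1.1])
(np.float64(0.5181), [-0.2, -0.3, -1.1])
(np.float64(0.5211), [-0.3, -0.1, -1.1])
(np.float64(0.5241), [-9.3, -1.6, 5.1])
[0.52302879 0.11709197 0.22494699] 6.925
```

View pics/w2.png

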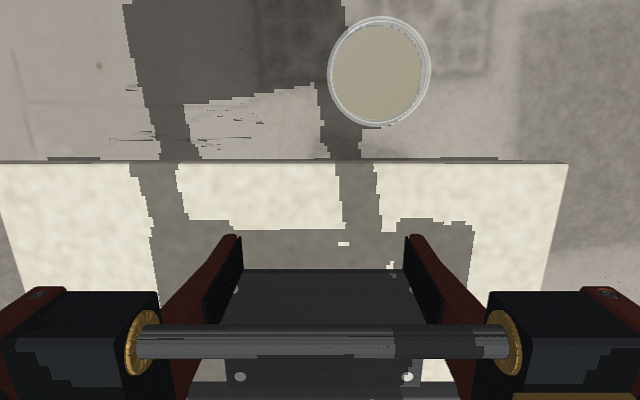

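The plate met the rail at the predicted x with a 9 N contact, and it looks square. Next I push it along the rail with closed fingers, stopping short first.

```bash
python3 - <<'E'
from h import *
r.servo_line([.500,.117,.225],speed=.08)
r.servo_line([.500,.117,.27],speed=.12)
r.grab(10)
r.reach([.571,.216,.27],[180,0,180])
r.servo_line([.571,.216,.225],speed=.06)
q=r.sense();print(q['tcp_pos'],q['opening'],q['contact_force'],q['clock'])
for y in (.19,.15,.10,.055):
    r.servo_line([.571+.003*(.216-y)/.17,y,.225],speed=.05);q=r.sense();print(q['tcp_pos'].round(4),q['contact_force'].round(1),q['clock'])
import pickle
s=snap('top');pickle.dump(s,open('t3.pkl','wb'));cv2.imwrite('pics/t3.png',cv2.resize(s['frame'][180:280,270:470,::-1],None,fx=4,fy=4,interpolation=cv2.INTER_CUBIC))
snap('scene','s3')
E
```

```text
[0.57114206 0.21607484 0.22543649] 0.00028992777216172187 [0.58524144 0.61793474 0.10678054] 10.8
[0.5715 0.1898 0.2251] [ 0.2 -0.8  0.2] 11.4667
[0.5723 0.1498 0.2251] [ 0.1 -0.8  0.5] 12.4167
[0.5732 0.0999 0.2251] [ 0.  -0.5 -0.4] 13.5667
[0.574  0.0549 0.2251] [ 0.4 -0.2 -0.6] 14.6167
```

View pics/t3.png

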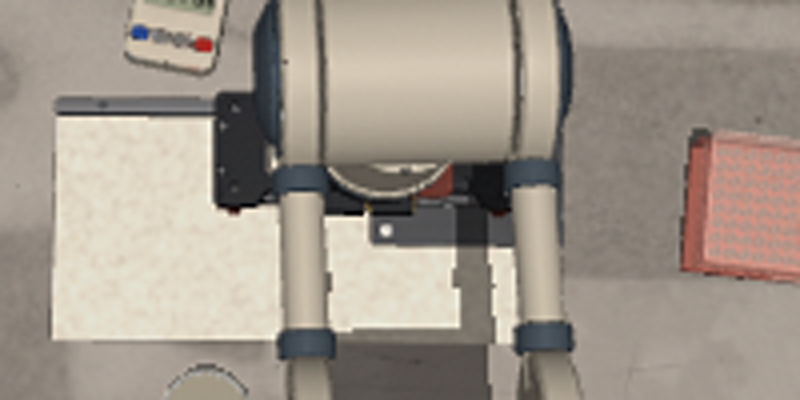

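```bash
python3 - <<'E'
from h import *
import pickle
s=pickle.load(open('t3.pkl','rb'))
print(ray(s,(362.5,237),.046),ray(s,(283.5,230),.04))
r.servo_line([.574,.038,.225],speed=.04);print(r.sense()['tcp_pos'])
r.servo_line([.572,.075,.225],speed=.08)
r.servo_line([.572,.075,.30],speed=.2)
r.let_go()
r.reach([.45,.10,.42],[180,0,180])
s=snap('wrist','w4');t=snap('top');print(r.sense()['clock'])
cv2.imwrite('pics/t4.png',cv2.resize(t['frame'][180:280,270:470,::-1],None,fx=4,fy=4,interpolation=cv2.INTER_CUBIC))
pickle.dump((s,t),open('p4.pkl','wb'))
E
```

```text
[[0.54240065 0.0446544  0.046     ]] [[0.55875464 0.24207173 0.04      ]]
[0.5740223  0.03761631 0.2250086 ]
18.6333
```

View pics/w4.png

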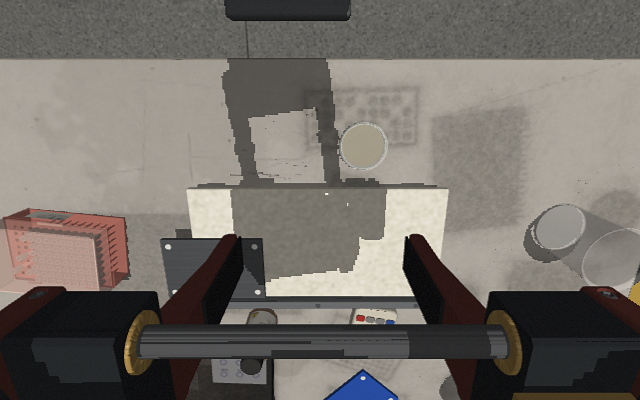

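The plate now overhangs the box end. Its dots are at (168,246), (258,246) and (258,293), its front edge is at row 238 and its inner end is near column 265. I'll measure it.

```bash
python3 - <<'E'
from h import *
import pickle
s,t=pickle.load(open('p4.pkl','rb'))
g=cv2.cvtColor(s['frame'],cv2.COLOR_RGB2GRAY).astype(float)
f=s['frame'].astype(int)
m=((f.min(2)>150)).astype(np.uint8)
n,l,st,c=cv2.connectedComponentsWithStats(m)
for i in range(1,n):
    if 6<=st[i,4]<80 and 155<c[i,0]<275 and 235<c[i,1]<305: print('dot',c[i].round(1),ray(s,c[i],.046)[0].round(4))
for row in(250,270,285):
    a=150+np.argmin(np.diff(g[row,150:185]));b=258+np.argmax(np.diff(g[row,258:275]));print(row,ray(s,[(a+1,row),(b+1,row)],.046)[:,1].round(4))
for col in(185,195,205,215,225,230,240,250,260):
    a=228+np.argmin(np.diff(g[228:245,col]));print(col,a,ray(s,(col,a+1),.046)[0][:2].round(4))
g=cv2.cvtColor(t['frame'],cv2.COLOR_RGB2GRAY)
E
```

```text
dot [167.5 246.3] [ 0.543  -0.0822  0.046 ]
dot [173.8 291. ] [ 0.604  -0.0832  0.046 ]
dot [257.2 291.8] [0.6052 0.0198 0.046 ]
250 [-0.0894  0.0301]
270 [-0.0909  0.0298]
285 [-0.0903  0.0299]
185 228 [ 0.5209 -0.0587]
195 237 [ 0.5323 -0.0485]
205 237 [ 0.5323 -0.0368]
215 237 [ 0.5323 -0.0251]
225 234 [ 0.5285 -0.0131]
230 233 [ 0.5272 -0.0072]
240 235 [0.5298 0.0043]
250 237 [0.5324 0.0158]
260 237 [0.5324 0.0274]
```

View pics/t4.png

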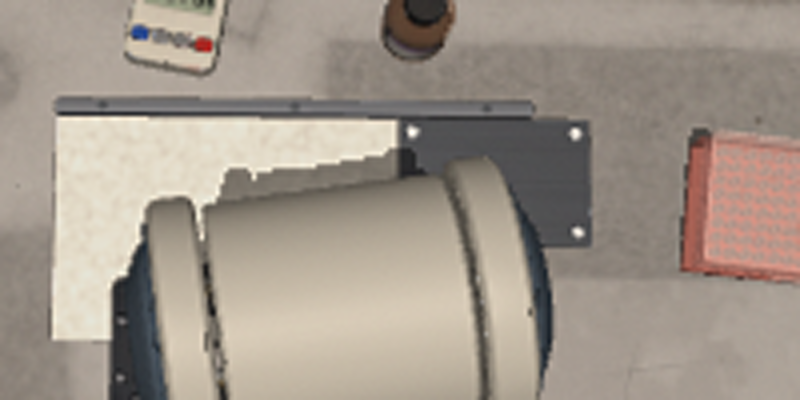

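The overhang is about 36 mm, so 4 mm more is needed. I'll push that, then re-square the plate with the open fingers.

```bash
python3 - <<'E'
from h import *
import pickle
r.grab(10)
r.reach([.572,.075,.29],[180,0,180])
r.servo_line([.572,.075,.225],speed=.08)
r.servo_line([.572,.0336,.225],speed=.04);print(r.sense()['tcp_pos'])
r.servo_line([.572,.075,.225],speed=.08)
r.servo_line([.572,.075,.29],speed=.2)
r.let_go()
r.reach([.495,-.035,.27],[180,0,180])
r.servo_line([.495,-.035,.225],speed=.06)
r.servo_line([.515,-.035,.225],speed=.05)
for l in push(0,.5275,.0015,5): print(l)
print(r.sense()['tcp_pos'])
r.servo_line([.498,-.035,.225],speed=.06)
r.servo_line([.498,-.035,.29],speed=.15)
print(r.sense()['clock'])
r.reach([.40,.15,.42],[180,0,180])
s=snap('wrist','w5');t=snap('top');b=snap('scene','s5');print(r.sense()['clock'])
pickle.dump((s,t,b),open('p5.pkl','wb'))
cv2.imwrite('pics/t5.png',cv2.resize(t['frame'][170:300,190:510,::-1],None,fx=2.5,fy=2.5,interpolation=cv2.INTER_CUBIC))
E
```

```text
[0.57200434 0.03370167 0.22500219]
(np.float64(0.5167), [-0.6, 0.4, 0.5])
(np.float64(0.5182), [-0.4, -0.0, 0.0])
(np.float64(0.5197), [-0.7, 0.3, -0.7])
(np.float64(0.5212), [-0.9, -0.6, 0.7])
(np.float64(0.5227), [-5.1, 0.5, 3.3])
[ 0.52232904 -0.03495467  0.22489887]
29.825
30.95
```

View pics/w5.png

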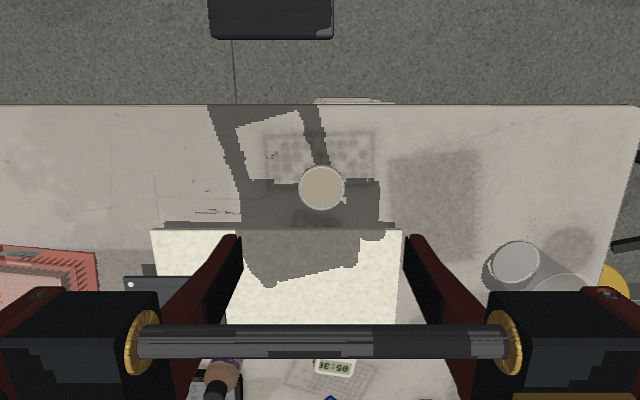

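View pics/t5.png

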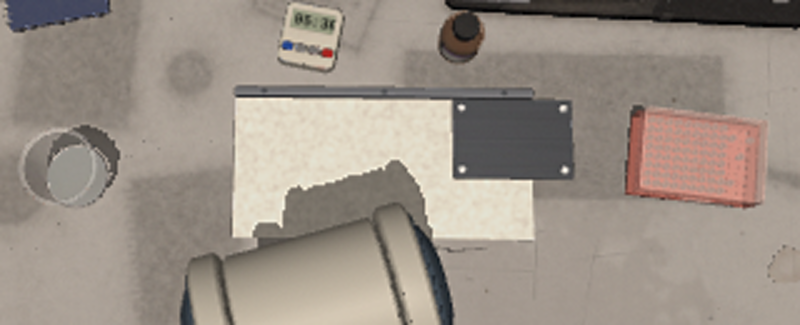

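```bash
python3 - <<'E'
from h import *
import pickle
_,t,_=pickle.load(open('p5.pkl','rb'))
f=t['frame'].astype(int)
w=(f.min(2)>172).astype(np.uint8);sub=np.zeros_like(w);sub[208:264,280:412]=w[208:264,280:412]
P=ray(t,big(sub),.04);print('ledge y',P[:,1].min(),P[:,1].max(),'x',P[:,0].min(),P[:,0].max())
p=np.zeros(w.shape,bool);p[211:246,365:425]=(f.max(2)<100)[211:246,365:425]
p=cv2.morphologyEx(p.astype(np.uint8),cv2.MORPH_CLOSE,np.ones((5,5),np.uint8))
print('plate',rect(ray(t,big(p),.046)))
n,l,st,c=cv2.connectedComponentsWithStats(((f.min(2)>120)&(np.arange(400)[:,None]>207)).astype(np.uint8))
D=[]
for i in range(1,n):
    if st[i,4]<25 and 370<c[i,0]<420 and 205<c[i,1]<245: D.append(ray(t,c[i],.046)[0][:2])
print(np.round(D,4),np.mean(D,0))
E
```

```text
ledge y -0.05575336265945424 0.24220720772775517 x 0.47660261545707816 0.6127402250414511
plate (array([ 0.57099805, -0.03619518]), array([ 75.51517487, 120.28134155]), np.float32(0.5595093))
[[ 0.6162 -0.0149]
 [ 0.6163 -0.0224]
 [ 0.6167 -0.0614]
 [ 0.6168 -0.0727]
 [ 0.6039  0.0154]
 [ 0.6042 -0.0874]
 [ 0.5427  0.0148]
 [ 0.542  -0.0872]
 [ 0.5274 -0.0771]] [ 0.58733939 -0.04365866]
```

```bash
python3 -c "
from station import r
r.wait(.3);print(r.hand_in(),r.sense()['clock'])"
```

```text
the job is handed in; nothing more can be done
the job is handed in; nothing more can be done
```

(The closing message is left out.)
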